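# Lay the tall cheese loaf down on the cutting stand

### The arm

A 7-joint arm with a two-finger parallel gripper is mounted at the origin on the work surface. World frame = base frame: x ahead of the robot, y to its left, z up, the work surface at z = 0. Lengths are in m, angles in rad, forces in N, time in s.
With the tool pointing down it reaches from about 0.4 to 0.85 m from the base axis. Payload 10.4 kg.
Tool frame: the origin (TCP) lies on the centre line of the jaws, within the pads' length; the fingertips stand env.nose_length ahead of it and the grasp point (between the pads) lies 8 mm behind it (env.nose_length is the distance from the TCP to the fingertips, in m); z points along the fingers, y is the line along which they close (so a half turn about z gives the same grasp; the last joint's range is limited). The gripper opens to 87 mm and grips with 3 to 60 N. Pads are 19 mm wide; open, the fingers measure 117 mm over their backs; the gripper's body (75 mm by 190 mm) begins 51 mm behind the grasp point.
Start: joints at [1.265, 0.332, -0.065, 1.46, 0.022, 1.35, -0.088], TCP at [0.174, -0.6, 0.234] pointing down, gripper open.
Joint ranges: [-2.6, 2.6], [-0.5, 2.12], [-1.47, 1.34], [0.16, 2.42], [-1.27, 4.41], [0.06, 2.06], [-2.6, 2.6]. Speed limits (rad/s): [2.22, 2.22, 2.79, 2.79, 3.14, 3.14, 3.14].

### API

Orientations are given as a unit quaternion [w, x, y, z].
In Python, from rig import env, eyes gives the robot as it stands. The module is installed in compiled form; this text tells all that it offers.
- The arm moves only by the tool play_rows, never from a script. Its argument "motion" is a list of rows, each a list of 5 numbers: the shift along the tool's x, y, z in mm, then the turn about the tool's z in rad, then the finger opening in mm, from 0 to 87. A call has 1 to 12 rows; each row is the pose to reach, as a shift and turn from the pose commanded when the call began, along the tool's axes at that moment; what a row does not reach only later rows make up. A row lasts 1/12 s, in which the tool goes at most 41.7 mm and 7.16 degrees, less where a joint would pass 70% of its speed; a pose out of reach is approached as far as the arm can. A call with a gripper value outside its range is refused whole. The fingers move at their own pace and stop on an object; the grip force is fixed at half the most. Time passes only in rows, so rows that repeat a pose let the fingers close. It gives the time, the measured TCP pose, the force, the opening and the grip force at its end, in the units of the state.
- env.get_obs(): the state, without advancing time (a new reading comes with each control period).
- eyes.get_image(name): name is "scene" or "top" or "wrist"; returns a dict with "pixels" (420x560x3 uint8, red, green, blue), "fovy" (degrees; the focal length in pixels is half the picture's height over the tangent of half this angle, whatever the lens; pixels are square), "cx", "cy" (the principal point, pixels), "rvec" (rotation vector, rad) and "tvec" (3), from world to camera coordinates, as OpenCV has them; the wrist camera has in their place "T_tool_cam" (4x4, takes a point from camera to tool coordinates, whose origin is the TCP and whose axes are the flange's). Camera axes: x right, y down, z forward; pixel columns grow to the right and rows downward; lengths in m; the calibration is good to about 2 mm. A picture is of the moment at which its call begins: read the wrist's pose just before it. There is no depth.
- env.close_job(): hands the job in; it is judged then, once.
The state is a dict: "time_s": time; "joint_pos": joint angles; "joint_velocities": joint speeds; "tau": joint torques, N m; "ee_pos": TCP position; "ee_rot": TCP orientation; "ft_force": force on the tool from outside, world axes, zero at the start; "moment": the same for the moment, N m; "finger_gap": finger opening in m; "finger_force": force on a finger pad.
Only numpy, scipy, OpenCV 4.12 (cv2) and the standard library are available. Lean on these libraries where they do the work, as an engineer would, in place of code of your own. Each camera call takes 0.05 s, during which the arm holds its last target. There are 200 camera calls.

### The job

Push the tall standing cheese loaf over so that it and the stand's hinged leaf go down together, slowly and gently, until the leaf is fully down and the loaf lies on its side on it. Then push the loaf along the leaf, squarely, until its top end is up against the stand's end stop, and take the hand away. Only push with the fingers: do not grip, lift or drop the loaf, and leave the other cheeses and the jar where they are.

Things in the scene. Friction and masses are not known exactly. Their poses are not given: they have to be found in the camera images.
- loaf: Tall firm cheese loaf, a yellow bar 55 x 80 x 180 mm (its own x, y, z), 0.55 to 0.9 kg, standing on end on the table right before the stand's leaf. Origin: centre of its foot (one 55 x 80 end). z runs up its length; x (the thin way) points to the leaf within about 0.12 rad; its face towards the leaf is 4 to 15 mm from the hinge line. Sliding it on the wood takes about 4 to 14 N.
- loaf_top (a point): Centre of the loaf's upper end face, 180 mm from its foot; axes as the loaf's. This end goes against the end stop.
- stand: Wooden stand, fixed to the table: base board 215 x 170 x 10 mm with a hinged leaf and an end stop. Origin: on the table below the middle of the hinge axis, which is 28 mm up. x points level from the hinge to the end stop (the tipping direction; board from x = 2 to 217 mm), y lies along the hinge axis, z up. Two hinge cheeks 36 mm high stand at y = +-69 to 83 mm, x = 2 to 36 mm.
- leaf (a joint): Angle of the leaf, a wood panel hinged along its lower edge on the stand's axis: 0 = upright, its loaf-side face right over the axis; grows as it swings down along the stand's +x; 1.571 = fully down (its limit), that face up and level, 28 mm above the table. Starts at 0 to 0.12. Stiff hinge (about 0.8 N m of friction): it must be pushed down all the way and stays where left, even under the loaf.
- leaf_face (a point): Centre of the leaf's loaf-side face, 75 mm from the hinge axis; leaf 150 mm long, 130 wide, 14 thick. z runs along the leaf away from the hinge, x square to the face, away from the loaf. The loaf turns with the leaf about the hinge axis, slipping 0 to 20 mm towards its foot; once down, its foot end sticks out some 25 to 45 mm behind the axis (-x of the stand).
- stop_face (a point): Centre of the face of the end stop that looks to the hinge, 190 mm along the stand's x from the hinge axis and 55 mm above the table (axes as the stand's). The stop is a wooden block 150 mm wide (y), 20 mm thick, reaching from 8 to 70 mm above the table; it stands 40 mm beyond the end of the lowered leaf.
- short_loaf: Bystander: short cheese loaf 55 x 80 x 85 mm standing on end. Origin: centre of its underside.
- wheel_a: Bystander: small round cheese, 96 mm across, 36 mm high. Origin: centre of its underside.
- wheel_b: Bystander: another small round cheese, 96 mm across, 36 mm high. Origin: centre of its underside.
- jar: Bystander: honey jar, 64 mm across, 85 mm high. Origin: centre of its underside.

How it is judged:
On the way:
1. the loaf lies on its side on the fully lowered leaf (angle between loaf's own z axis and vertical between 1.48 and 1.66 rad and value of joint leaf above 1.5 rad and y of loaf in the frame of stand between -0.045 and 0.045 m and y of loaf_top in the frame of stand between -0.045 and 0.045 m and height (world z) of loaf_top between 0.045 and 0.066 m and height (world z) of loaf between 0.045 and 0.066 m), for 0.2 s.
At the end, for the whole second after the job is handed in: Leaf down (over 1.50 rad); loaf lying on it, level within 0.09 rad, both end centres within 45 mm of the stand's middle line and 45 to 66 mm high, lengthwise along the stand's x within 0.10 rad, top end within 6 mm of the stop, at rest; bystanders within 20 mm of their start (all of step 1 and x of loaf_top in the frame of stand above 0.184 m and angle between the z axis of loaf and the x axis of stand, either way round below 0.1 rad and linear speed of loaf below 0.02 m/s and distance of each of short_loaf, wheel_a, wheel_b, jar from where it was at the start of the episode below 0.02 m); the robot touches nothing.
It fails at once if the loaf is tipped too fast, dropped or falls (turns faster than 2.5 rad/s) (angular speed of loaf above 2.5 rad/s).
It fails at once if the loaf is lifted: raised over 15 mm while upright, or over 20 mm above the leaf while lying, or its top end ever more than 215 mm above the table ((angle between loaf's own z axis and vertical below 0.2 rad and height (world z) of loaf above 0.015 m) or (angle between loaf's own z axis and vertical above 1.45 rad and height (world z) of each of loaf, loaf_top above 0.076 m) or height (world z) of loaf_top above 0.215 m).
It fails at once if the loaf is pressed or squeezed with more than 50 N (contact force between the fingers and loaf above 50 N).
It fails at once if a bystander is moved more than 20 mm (distance of any of short_loaf, wheel_a, wheel_b, jar from where it was at the start of the episode above 0.02 m).
It also fails if it takes over 64 s, if anything falls off the work surface, if the arm or the gripper's body presses on something with over 40 N, if the wrist force passes 120 N, or if a joint passes its speed limit or range.

## Working session

There is one attempt and no reset: what is moved stays moved. The work goes in short steps, Python scripts to look and compute and a tool call to move; the robot and the scene stay as the last step left them, time stands still between calls to the robot, and variables do not carry over. Pictures are saved under pics/ and viewed, at most 10 in all, crops included, and the job is handed in when it is done.

Besides the shell and the picture viewer there is one more tool, called after "Call:" as name(argument=value, ...) on one line, values as JSON. play_rows: Moves the arm, as the interface text tells. Its arguments: {"type":"object","properties":{"motion":{"type":"array"}},"required":["motion"]}

```bash
mkdir -p pics; cat > h.py <<'E'
import numpy as np, cv2
from rig import env, eyes
def cam(n):
    d=eyes.get_image(n); im=np.array(d["pixels"]); f=im.shape[0]/2/np.tan(np.radians(d["fovy"])/2)
    K=np.array([[f,0,d["cx"]],[0,f,d["cy"]],[0,0,1]]); d["K"]=K; d["im"]=im
    if "rvec" in d:
        d["R"]=cv2.Rodrigues(np.array(d["rvec"],float))[0]; d["t"]=np.array(d["tvec"],float).ravel()
    return d
def onplane(d,uv,z):
    uv=np.atleast_2d(np.array(uv,float)); r=np.c_[uv,np.ones(len(uv))]@np.linalg.inv(d["K"]).T@d["R"]
    c=-d["R"].T@d["t"]; s=(z-c[2])/r[:,2]; return c+r*s[:,None]
def proj(d,P):
    P=np.atleast_2d(P); q=(P@d["R"].T+d["t"])@d["K"].T; return q[:,:2]/q[:,2:]
def save(n,im): cv2.imwrite("pics/"+n+".png",im[:,:,::-1])
E
python3 - <<'E'
from h import *
a=cam("scene");b=cam("top")
for n,d in(("scene",a),("top",b)):
    save(n+"0",d["im"]); print(n,d["fovy"],-d["R"].T@d["t"],d["R"][2])
print(env.nose_length,env.get_obs())
E
```

```text
scene 56.58332915131533 [1.27691792 0.1985137  0.57885475] [-0.81828887 -0.13583474 -0.55852686]
top 54.47535945231609 [0.50763285 0.10712166 0.8632479 ] [ 0.13110948 -0.01174631 -0.9912983 ]
0.011 {'time_s': 0.1, 'joint_pos': array([ 1.26541822,  0.33279091, -0.06469405,  1.46083403,  0.02156127,
        1.34987106, -0.08852251]), 'joint_velocities': array([ 0.00102506, -0.00188331, -0.00080541, -0.00228982, -0.00045623,
       -0.00209216, -0.00167154]), 'tau': array([ 1.40968583e-03, -6.24546790e+01,  2.48345488e-02, -3.90724611e+01,
       -6.12821896e-02,  3.65911459e-02,  5.55034717e-05]), 'ee_pos': array([ 0.17431022, -0.59987392,  0.23285567]), 'ee_rot': array([-5.97804659e-04,  9.90022290e-01,  1.40909542e-01, -9.38033221e-05]), 'ft_force': array([-0.16753719,  0.21891726, -0.39344905]), 'moment': array([-0.01425927, -0.01250403, -0.00117834]), 'finger_force': 0.0, 'finger_gap': 0.08701420105156102}
```

View pics/scene0.png

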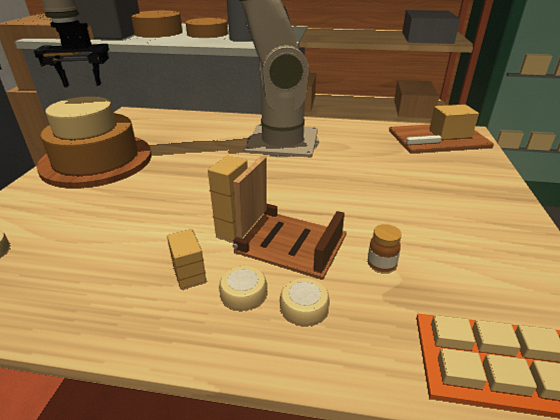

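View pics/top0.png

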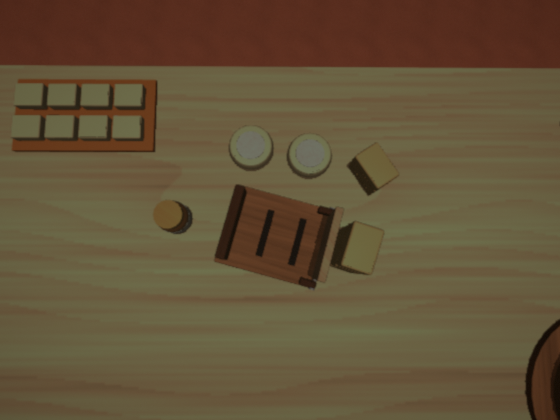

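The scene view shows the loaf (228,200) left of the upright leaf (252,200), with the stop at (330,240). In the top view the loaf top is at (362,248), the leaf edge at (333,245) and the stop at (230,222). Tipping is therefore along world +y, with a little +x. I'll zoom in for the corners.

```bash
python3 - <<'E'
from h import *
d=cam("top"); im=d["im"]; c=im[165:305,205:405]
c=cv2.resize(c,None,fx=4,fy=4,interpolation=cv2.INTER_CUBIC)
c=np.clip(c.astype(float)*1.8,0,255).astype(np.uint8)
save("topc",c)
hsv=cv2.cvtColor(im,cv2.COLOR_RGB2HSV)
for p in [(362,248),(333,245),(400,330),(270,260),(229,222),(345,260),(375,165)]: print(p,hsv[p[1],p[0]],im[p[1],p[0]])
E
```

```text
(362, 248) [ 25 108 109] [109 102  63]
(333, 245) [ 17 118 104] [104  83  56]
(400, 330) [ 30  78 108] [108 108  75]
(270, 260) [ 12 156  88] [88 55 34]
(229, 222) [ 11 166  46] [46 27 16]
(345, 260) [ 28 101 109] [109 106  66]
(375, 165) [ 23 120 108] [108  96  57]
```

View pics/topc.png

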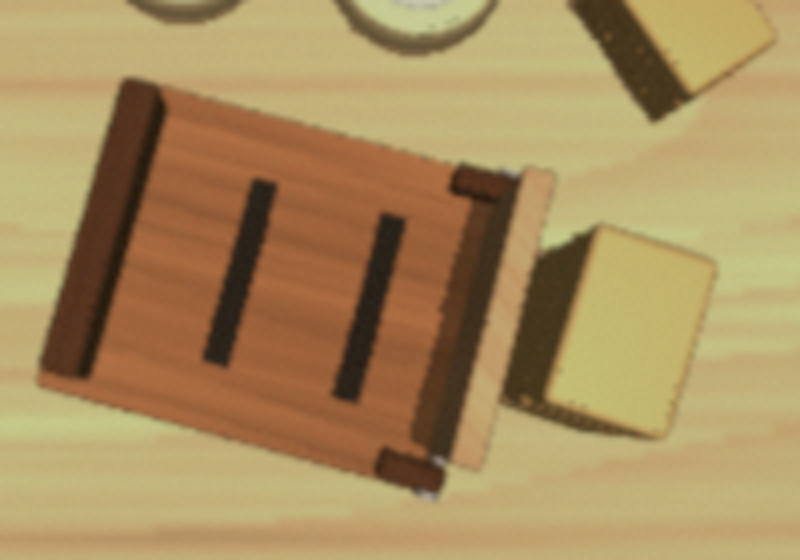

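```bash
python3 - <<'E'
from h import *
d=cam("top")
P=lambda l,z: onplane(d,np.array(l)/4.+[205-.4,165-.4],z)[:,:2]
np.set_printoptions(precision=4,suppress=True)
L=P([(602,225),(716,262),(664,438),(547,402)],.18)
F=P([(527,170),(555,175),(481,468),(450,462)],.178)
S=P([(125,78),(163,86),(88,378),(42,370)],.07)
B=P([(38,383),(435,497)],.01)
for n,q in zip("LFSB",(L,F,S,B)):
    e=np.diff(np.vstack([q,q[:1]]),axis=0); print(n,q.tolist(),"len",np.linalg.norm(e,axis=1),"ang",np.degrees(np.arctan2(e[:,1],e[:,0])),q.mean(0))
o=env.get_obs();
from scipy.spatial.transform import Rotation as R
print(R.from_quat(o["ee_rot"][[1,2,3,0]]).as_matrix())
E
```

```text
L [[0.5794639570357197, -0.02768803480610388], [0.5638804888482176, -0.07540335661129341], [0.4906857800332431, -0.051336391164297945], [0.505476720151285, -0.003000147637868822]] len [0.0502 0.077  0.0505 0.078 ] ang [-108.0867  161.7987   72.9858  -18.4527] [ 0.5349 -0.0394]
F [[0.6031062967899725, 0.0032785746150700706], [0.6009849179400727, -0.008592543269285227], [0.4783552844149275, 0.024615862361330232], [0.48081148457384537, 0.0374516766046238]] len [0.0121 0.127  0.0131 0.127 ] ang [-100.1319  164.8476   79.1671  -15.6121] [0.5408 0.0142]
S [[0.6636569488586254, 0.1849633194677418], [0.6596874806405644, 0.16616915472929505], [0.5165541093711306, 0.20065807547200754], [0.5203755749504622, 0.22286718638725364]] len [0.0192 0.1472 0.0225 0.1482] ang [-101.926   166.4525   80.2369  -14.8177] [0.5901 0.1937]
B [[0.5146487488240645, 0.23354952859492328], [0.4564682301121712, 0.028309932260992238]] len [0.2133 0.2133] ang [-105.8268   74.1732] [0.4856 0.1309]
[[ 0.9603  0.2791 -0.0003]
 [ 0.2791 -0.9603  0.0008]
 [-0.     -0.0008 -1.    ]]
```

```bash
cat >> h.py <<'E'
from scipy.spatial.transform import Rotation as Ro
O=np.array([.539,0.]); A=np.radians(75); ux=np.array([np.cos(A),np.sin(A)]); uy=np.array([-ux[1],ux[0]])
def st(p): q=np.array(p)[:2]-O; return np.array([q@ux,q@uy])*1000
def now():
    o=env.get_obs(); m=Ro.from_quat(np.array(o["ee_rot"])[[1,2,3,0]]).as_matrix()
    yaw=np.degrees(np.arctan2(m[1,0],m[0,0])); print("t",o["time_s"],"stand xy",st(o["ee_pos"]).round(1),"tip z",round((o["ee_pos"][2]-.011)*1000,1),"yaw",yaw.round(2),"F",o["ft_force"].round(1))
    return o,m
def to(sx,sy,tipz,yaw=75):
    o,m=now(); w=np.append(O+ux*sx/1000+uy*sy/1000,tipz/1000+.011)
    print("move",((w-o["ee_pos"])@m*1000).round(1),"turn",round(-np.radians(yaw-np.degrees(np.arctan2(m[1,0],m[0,0]))),3))
E
python3 -c "
from h import *
to(-105,-4,222)"
```

```text
t 0.2 stand xy [-673.9  196.9] tip z 222.1 yaw 16.21 F [-0.7  0.3  0. ]
move [ 4.666e+02 -3.825e+02  4.000e-01] turn -1.026
```

Call:
play_rows(motion=[[0, 0, -40, 0, 30], [0, 0, -80, 0, 30], [0, 0, -120, 0, 30], [470, -386, -120, -1.03, 30], [470, -386, -120, -1.03, 30], [470, -386, -120, -1.03, 30], [470, -386, -120, -1.03, 30], [470, -386, -120, -1.03, 30], [470, -386, -120, -1.03, 30], [470, -386, -120, -1.03, 30], [470, -386, -120, -1.03, 30], [470, -386, -120, -1.03, 30]])

```text
time_s: 1.2
ee_pos: [0.3869, -0.2888, 0.3536]
ee_rot: [0.0, 0.79, 0.613, -0.0]
ft_force: [0.4, -0.4, 0.6]
finger_gap: 0.0307
finger_force: 0.0
```

```bash
python3 -c "
from h import *
to(-105,-4,225)"
```

```text
t 1.2 stand xy [-318.3   72.2] tip z 342.6 yaw 75.65 F [ 0.4 -0.4  0.6]
move [212.5  78.6 117.5] turn 0.011
```

Call:
play_rows(motion=[[212, 78, 0, 0.01, 30], [212, 78, 0, 0.01, 30], [212, 78, 0, 0.01, 30], [212, 78, 0, 0.01, 30], [212, 78, 0, 0.01, 30], [212, 78, 0, 0.01, 30], [212, 78, 40, 0.01, 30], [212, 78, 80, 0.01, 30], [212, 78, 115, 0.01, 30], [212, 78, 115, 0.01, 30]])

```text
time_s: 2.03
ee_pos: [0.5123, -0.1054, 0.232]
ee_rot: [-0.004, 0.795, 0.606, -0.003]
ft_force: [-0.8, -0.2, -0.7]
finger_gap: 0.0302
finger_force: 0.0
```

```bash
python3 -c "
from h import *
to(-100,-4,133)
d=cam('top');a=cam('scene');save('m',np.hstack([a['im'][120:330,120:400],d['im'][140:350,200:480]]))"
```

```text
t 2.0333 stand xy [-108.7   -1.5] tip z 221.0 yaw 74.66 F [-0.8 -0.2 -0.7]
move [ 8.7  3.3 87.9] turn -0.006
```

View pics/m.png

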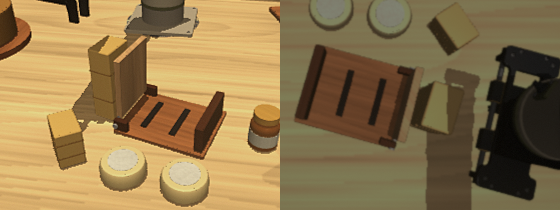

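Call:
play_rows(motion=[[4, 3, 40, 0, 30], [8, 3, 80, 0, 30], [8, 3, 88, 0, 30], [8, 3, 88, 0, 30], [12, 3, 88, 0, 30], [15, 3, 88, 0, 30], [18, 3, 88, 0, 30], [21, 3, 88, 0, 30], [24, 3, 88, 0, 30], [27, 3, 88, 0, 30]])

```text
time_s: 2.97
ee_pos: [0.5261, -0.0801, 0.1512]
ee_rot: [0.0, 0.795, 0.606, 0.0]
ft_force: [-0.7, -0.1, -0.2]
finger_gap: 0.03
finger_force: 0.0
```

```bash
python3 -c "
from h import *
to(-76,-4,133)"
```

```text
t 2.9667 stand xy [-80.7  -8.3] tip z 140.2 yaw 74.65 F [-0.7 -0.1 -0.2]
move [ 4.7 -4.4  7.1] turn -0.006
```

```bash
python3 -c "
import numpy as np
r=105
for i,t in enumerate(np.arange(0,1.60,.025)): print(i,round(t,3),*np.round([r*np.sin(t)-55*np.cos(t)-9.5,28+r*np.cos(t)+55*np.sin(t)],1),end=' | ')"
```

```text
0 0.0 -64.5 133.0 | 1 0.025 -61.9 134.3 | 2 0.05 -59.2 135.6 | 3 0.075 -56.5 136.8 | 4 0.1 -53.7 138.0 | 5 0.125 -51.0 139.0 | 6 0.15 -48.2 140.0 | 7 0.175 -45.4 141.0 | 8 0.2 -42.5 141.8 | 9 0.225 -39.7 142.6 | 10 0.25 -36.8 143.3 | 11 0.275 -33.9 144.0 | 12 0.3 -31.0 144.6 | 13 0.325 -28.1 145.1 | 14 0.35 -25.2 145.5 | 15 0.375 -22.2 145.8 | 16 0.4 -19.3 146.1 | 17 0.425 -16.3 146.3 | 18 0.45 -13.4 146.5 | 19 0.475 -10.4 146.5 | 20 0.5 -7.4 146.5 | 21 0.525 -4.5 146.4 | 22 0.55 -1.5 146.3 | 23 0.575 1.4 146.0 | 24 0.6 4.4 145.7 | 25 0.625 7.3 145.3 | 26 0.65 10.3 144.9 | 27 0.675 13.2 144.3 | 28 0.7 16.1 143.7 | 29 0.725 19.0 143.1 | 30 0.75 21.8 142.3 | 31 0.775 24.7 141.5 | 32 0.8 27.5 140.6 | 33 0.825 30.3 139.6 | 34 0.85 33.1 138.6 | 35 0.875 35.8 137.5 | 36 0.9 38.6 136.4 | 37 0.925 41.3 135.1 | 38 0.95 43.9 133.8 | 39 0.975 46.5 132.4 | 40 1.0 49.1 131.0 | 41 1.025 51.7 129.5 | 42 1.05 54.2 128.0 | 43 1.075 56.7 126.3 | 44 1.1 59.1 124.6 | 45 1.125 61.5 122.9 | 46 1.15 63.9 121.1 | 47 1.175 66.2 119.2 | 48 1.2 68.4 117.3 | 49 1.225 70.6 115.3 | 50 1.25 72.8 113.3 | 51 1.275 74.9 111.2 | 52 1.3 77.0 109.1 | 53 1.325 79.0 106.9 | 54 1.35 80.9 104.7 | 55 1.375 82.8 102.4 | 56 1.4 84.6 100.0 | 57 1.425 86.4 97.7 | 58 1.45 88.1 95.3 | 59 1.475 89.8 92.8 | 60 1.5 91.3 90.3 | 61 1.525 92.9 87.7 | 62 1.55 94.3 85.2 | 63 1.575 95.7 82.6 |
```

Call:
play_rows(motion=[[2, -4, 3, 0, 30], [4, -4, 6, 0, 30], [6, -4, 7, 0, 30], [8, -4, 7, 0, 30], [10, -4, 7, 0, 30], [12, -4, 7, 0, 30], [14, -4, 7, 0, 30], [16, -4, 7, 0, 30]])

```text
time_s: 3.63
ee_pos: [0.5264, -0.0639, 0.1436]
ee_rot: [0.0, 0.795, 0.606, 0.0]
ft_force: [-0.3, -4.8, 2.3]
finger_gap: 0.0298
finger_force: 2.6
```

```bash
python3 -c "
from h import *
to(-60,-4,133)"
```

```text
t 3.6333 stand xy [-64.9  -4.4] tip z 132.6 yaw 74.64 F [-0.3 -4.8  2.3]
move [ 4.9 -0.4 -0.4] turn -0.006
```

Call:
play_rows(motion=[[3, 0, -1.5, 0, 30], [5.5, 0, -3, 0, 30], [8.5, 0, -4, 0, 30], [11, 0, -5.5, 0, 30], [14, 0, -6.5, 0, 30], [16.5, 0, -7.5, 0, 30], [19.5, 0, -8.5, 0, 30], [22.5, 0, -9, 0, 30], [25, 0, -10, 0, 30], [28, 0, -10.5, 0, 30], [31, 0, -11.5, 0, 30], [34, 0, -12, 0, 30]])

```text
time_s: 4.63
ee_pos: [0.5344, -0.0326, 0.1548]
ee_rot: [0.0, 0.796, 0.606, -0.001]
ft_force: [-2.4, -7.4, -2.6]
finger_gap: 0.0301
finger_force: 3.1
```

```bash
python3 -c "
from h import *
now()
d=cam('top');a=cam('scene');save('m2',np.hstack([a['im'][120:330,120:400],d['im'][140:350,200:480]]))"
```

```text
t 4.6333 stand xy [-32.7  -4. ] tip z 143.8 yaw 74.57 F [-2.4 -7.4 -2.6]
```

View pics/m2.png

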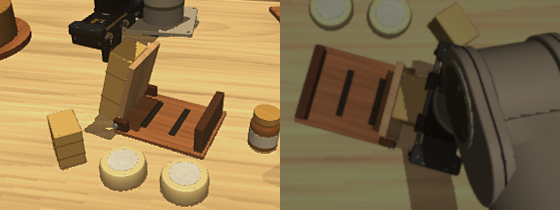

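The loaf and leaf are leaning together at about 0.3 rad, and the foot is still on the table at crop (100,125). I'll continue along the arc.

Call:
play_rows(motion=[[3, 0, -0.5, 0, 30], [6, 0, -1, 0, 30], [9, 0, -1, 0, 30], [11.5, 0, -1.5, 0, 30], [14.5, 0, -1.5, 0, 30], [17.5, 0, -2, 0, 30], [20.5, 0, -2, 0, 30], [23.5, 0, -2, 0, 30], [26.5, 0, -2, 0, 30], [29.5, 0, -1.5, 0, 30], [32.5, 0, -1.5, 0, 30], [35.5, 0, -1, 0, 30]])

```text
time_s: 5.73
ee_pos: [0.5442, 0.0022, 0.1566]
ee_rot: [0.0, 0.795, 0.606, -0.001]
ft_force: [-3.8, -4.6, 5.2]
finger_gap: 0.03
finger_force: 3.7
```

Call:
play_rows(motion=[[3, 0, 0.5, 0, 30], [6, 0, 1, 0, 30], [9, 0, 1.5, 0, 30], [11.5, 0, 2, 0, 30], [14.5, 0, 2.5, 0, 30], [17.5, 0, 3.5, 0, 30], [20, 0, 4, 0, 30], [23, 0, 5, 0, 30], [26, 0, 6, 0, 30], [28.5, 0, 7, 0, 30], [31.5, 0, 8, 0, 30], [34, 0, 9.5, 0, 30]])

```text
time_s: 6.73
ee_pos: [0.5536, 0.0362, 0.1475]
ee_rot: [0.0, 0.795, 0.606, -0.0]
ft_force: [-3.5, -0.4, 6.8]
finger_gap: 0.03
finger_force: 3.5
```

```bash
python3 -c "
from h import *
now()
d=cam('top');a=cam('scene');save('m3',np.hstack([a['im'][120:330,120:400],d['im'][140:350,200:480]]))"
```

```text
t 6.7333 stand xy [38.8 -4.7] tip z 136.5 yaw 74.65 F [-3.5 -0.4  6.8]
```

View pics/m3.png

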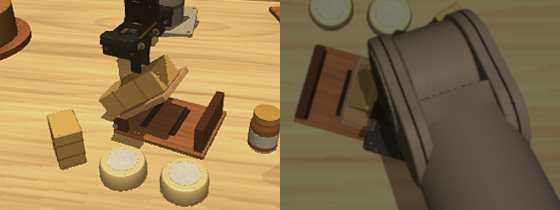

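They're going down together and on schedule (about 0.9 rad, loaf flat on the leaf). Continuing.

Call:
play_rows(motion=[[2.5, 0, 1.5, 0, 30], [5.5, 0, 2.5, 0, 30], [8, 0, 4, 0, 30], [10.5, 0, 5.5, 0, 30], [13, 0, 7, 0, 30], [15.5, 0, 8.5, 0, 30], [18, 0, 10, 0, 30], [20.5, 0, 12, 0, 30], [23, 0, 13.5, 0, 30], [25.5, 0, 15.5, 0, 30], [27.5, 0, 17, 0, 30], [30, 0, 19, 0, 30]])

```text
time_s: 7.83
ee_pos: [0.5618, 0.0658, 0.1286]
ee_rot: [-0.0, 0.795, 0.606, 0.0]
ft_force: [-1.9, 0.2, 5.5]
finger_gap: 0.03
finger_force: 2.5
```

Call:
play_rows(motion=[[2, 0, 2, 0, 30], [4.5, 0, 4, 0, 30], [6.5, 0, 6, 0, 30], [8.5, 0, 8, 0, 30], [10.5, 0, 10.5, 0, 30], [12.5, 0, 12.5, 0, 30], [14.5, 0, 15, 0, 30], [16, 0, 17.5, 0, 30], [18, 0, 19.5, 0, 30], [19.5, 0, 22, 0, 30], [21.5, 0, 24.5, 0, 30], [23, 0, 27, 0, 30]])

```text
time_s: 8.83
ee_pos: [0.568, 0.0885, 0.1014]
ee_rot: [-0.0, 0.795, 0.607, 0.001]
ft_force: [-0.6, 4.4, 4.8]
finger_gap: 0.0299
finger_force: 2.6
```

```bash
python3 -c "
from h import *
now()"
```

```text
t 8.8333 stand xy [93.  -5.1] tip z 90.4 yaw 74.7 F [-0.6  4.4  4.8]
```

Call:
play_rows(motion=[[1, 0, 2, 0, 30], [1, 0, 4, 0, 30], [1, 0, 6, 0, 30], [1, 0, 7, 0, 30], [1, 0, 8, 0, 30], [1, 0, 8.5, 0, 30], [1, 0, 8.5, 0, 30]])

```text
time_s: 9.42
ee_pos: [0.5686, 0.0895, 0.0943]
ee_rot: [0.0, 0.795, 0.607, 0.001]
ft_force: [-4.0, 3.0, 17.7]
finger_gap: 0.0299
finger_force: 8.7
```

```bash
python3 -c "
from h import *
now()
d=cam('top');a=cam('scene');save('m4',np.hstack([a['im'][120:330,120:400],d['im'][140:350,200:480]]))"
```

```text
t 9.4167 stand xy [94.1 -5.4] tip z 83.3 yaw 74.7 F [-4.   3.  17.7]
```

View pics/m4.png

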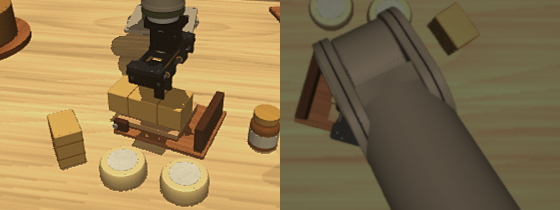

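The loaf is lying level on the lowered leaf, and 18 N at tip height 83 mm means the leaf is at its limit. I'll press a little more, lift straight up, then go behind the foot end.

Call:
play_rows(motion=[[0, 0, 1, 0, 30], [0, 0, 1, 0, 30], [0, 0, 0, 0, 30], [0, 0, -10, 0, 30], [0, 0, -40, 0, 30], [0, 0, -70, 0, 30], [-40, 0, -70, 0, 30], [-80, 0, -70, 0, 30], [-120, 0, -70, 0, 30], [-160, 0, -70, 0, 30], [-180, 0, -70, 0, 30], [-180, 0, -70, 0, 30]])

```text
time_s: 10.52
ee_pos: [0.5185, -0.0921, 0.1623]
ee_rot: [0.001, 0.798, 0.603, -0.001]
ft_force: [-0.5, 0.1, -0.4]
finger_gap: 0.0299
finger_force: 0.0
```

```bash
python3 -c "
from h import *
to(-80,-4,48)
d=cam('top');a=cam('scene');
c=lambda i,y,x: cv2.resize(i[y:y+150,x:x+190],None,fx=2.1,fy=2.1)
save('m5',np.hstack([c(a['im'],150,180),c(d['im'],160,205)]))"
```

```text
t 10.5167 stand xy [-94.2  -4. ] tip z 151.3 yaw 74.18 F [-0.5  0.1 -0.4]
move [ 1.450e+01 -1.000e-01  1.032e+02] turn -0.014
```

View pics/m5.png

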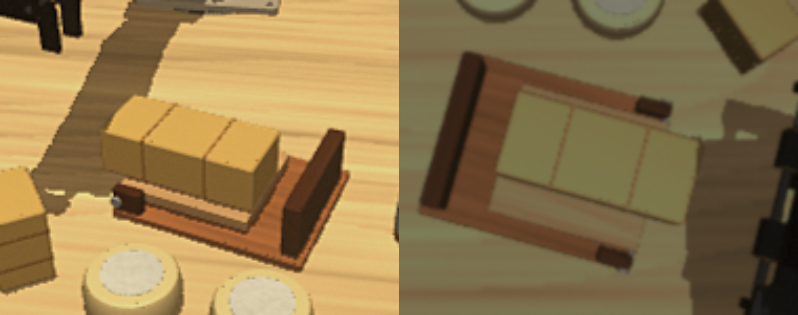

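```bash
python3 -c "
from h import *
d=cam('top')
p=(np.array([(523,91),(700,140),(683,222),(497,172)],float)-[399,0])/2.1+[204.7,159.7]
q=np.array([st(x) for x in onplane(d,p,.083)]);print(q.round(1), q.mean(0))
p=(np.array([(484,61),(442,209)],float)-[399,0])/2.1+[204.7,159.7]
print([st(x) for x in onplane(d,p,.07)])"
```

```text
[[146.9 -48.7]
 [-21.5 -47.1]
 [-24.3  29.1]
 [150.1  29.3]] [62.79138423 -9.35278044]
[array([190.64158056, -68.36454909]), array([190.59290166,  74.55317056])]
```

Call:
play_rows(motion=[[0, 6, 0, 0, 30], [0, 6, 35, 0, 30], [0, 6, 70, 0, 30], [0, 6, 104, 0, 30], [10, 6, 104, 0, 30], [20, 6, 104, 0, 30], [30, 6, 104, 0, 30], [36, 6, 104, 0, 30], [40, 6, 104, 0, 30], [43, 6, 104, 0, 30], [46, 6, 104, 0, 30], [49, 6, 104, 0, 30]])

```text
time_s: 11.67
ee_pos: [0.5393, -0.0401, 0.059]
ee_rot: [0.0, 0.795, 0.606, 0.0]
ft_force: [-1.7, -0.0, 0.3]
finger_gap: 0.0301
finger_force: 0.0
```

```bash
python3 -c "
from h import *
to(0,-10,50)"
```

```text
t 11.6667 stand xy [-38.7 -10.7] tip z 48.0 yaw 74.62 F [-1.7 -0.   0.3]
move [38.7 -0.9 -2. ] turn -0.007
```

Call:
play_rows(motion=[[3, 0, 0, -0.007, 30], [6, 0, 0, -0.007, 30], [9, 0, 0, -0.007, 30], [12, 0, 0, -0.007, 30], [15, 0, 0, -0.007, 30], [18, 0, 0, -0.007, 30], [21, 0, 0, -0.007, 30], [24, 0, 0, -0.007, 30], [26, 0, 0, -0.007, 30], [28, 0, 0, -0.007, 30], [30, 0, 0, -0.007, 30], [32, 0, 0, -0.007, 30]])

```text
time_s: 12.67
ee_pos: [0.5475, -0.0114, 0.0588]
ee_rot: [0.001, 0.794, 0.608, -0.001]
ft_force: [-1.3, -6.8, 4.6]
finger_gap: 0.0298
finger_force: 3.6
```

```bash
python3 -c "
from h import *
now()"
```

```text
t 12.6667 stand xy [ -8.8 -11.2] tip z 47.8 yaw 74.94 F [-1.3 -6.8  4.6]
```

Call:
play_rows(motion=[[2, 0, 0, 0, 30], [4, 0, 0, 0, 30], [6, 0, 0, 0, 30], [7, 0, 0, 0, 30], [8, 0, 0, 0, 30]])

```text
time_s: 13.08
ee_pos: [0.5496, -0.0036, 0.0588]
ee_rot: [0.001, 0.794, 0.608, -0.001]
ft_force: [-1.3, -6.7, 4.1]
finger_gap: 0.0297
finger_force: 3.7
```

Call:
play_rows(motion=[[0.7, 0, 0, 0, 30], [1.4, 0, 0, 0, 30], [2, 0, 0, 0, 30]])

```text
time_s: 13.33
ee_pos: [0.5501, -0.0018, 0.0588]
ee_rot: [0.001, 0.794, 0.608, -0.001]
ft_force: [-1.6, -6.8, 3.9]
finger_gap: 0.0302
finger_force: 3.7
```

```bash
python3 -c "
from h import *
now()"
```

```text
t 13.3333 stand xy [  1.2 -11.2] tip z 47.8 yaw 74.94 F [-1.6 -6.8  3.9]
```

Not at the stop yet, so I'll keep going in small steps.

Call:
play_rows(motion=[[0.7, 0, 0, 0, 30], [1.4, 0, 0, 0, 30], [2, 0, 0, 0, 30]])

```text
time_s: 13.58
ee_pos: [0.5506, -0.0001, 0.0588]
ee_rot: [0.001, 0.794, 0.608, -0.001]
ft_force: [-3.2, -10.0, 6.1]
finger_gap: 0.0297
finger_force: 4.8
```

Call:
play_rows(motion=[[0.7, 0, 0, 0, 30], [1.4, 0, 0, 0, 30], [2, 0, 0, 0, 30]])

```text
time_s: 13.83
ee_pos: [0.5506, -0.0001, 0.0588]
ee_rot: [0.002, 0.794, 0.608, -0.002]
ft_force: [-6.3, -15.7, 9.7]
finger_gap: 0.0301
finger_force: 8.2
```

The hand has stopped with the force rising, so the loaf is against the stop. I'll back off and check.

Call:
play_rows(motion=[[-1, 0, 0, 0, 30], [-3, 0, 0, 0, 30], [-8, 0, 0, 0, 30], [-30, 0, 0, 0, 30], [-60, 0, 0, 0, 30], [-80, 0, -30, 0, 30], [-100, 0, -70, 0, 30], [-120, 0, -100, 0, 30], [-120, 0, -100, 0, 30], [-120, 0, -100, 0, 30]])

```text
time_s: 14.67
ee_pos: [0.5209, -0.1131, 0.1603]
ee_rot: [0.002, 0.794, 0.608, 0.001]
ft_force: [-0.1, -0.1, -1.3]
finger_gap: 0.03
finger_force: 0.0
```

```bash
python3 -c "
from h import *
now()
d=cam('top');a=cam('scene');
c=lambda i,y,x: cv2.resize(i[y:y+150,x:x+190],None,fx=2.1,fy=2.1)
save('m6',np.hstack([c(a['im'],150,180),c(d['im'],160,205)]))"
```

```text
t 14.6667 stand xy [-113.9  -11.8] tip z 149.3 yaw 74.9 F [-0.1 -0.1 -1.3]
```

View pics/m6.png

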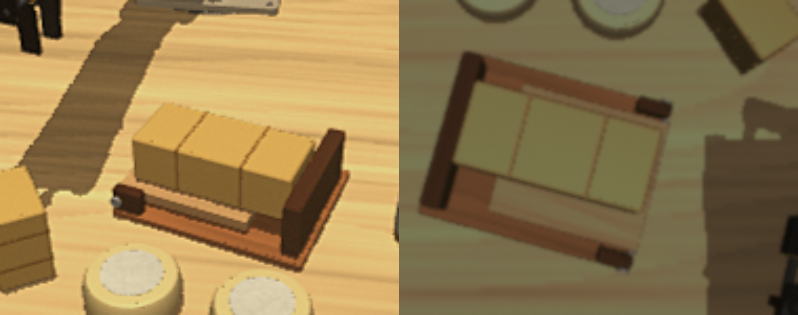

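The loaf lies flat on the leaf with its top end flush against the stop (top view 455–483, 85–165), square, and the hand is clear. Handing in.

```bash
python3 -c "
from h import *
print(env.close_job())"
```

```text
the job is handed in; nothing more can be done
None
```

The loaf is lying on the fully lowered leaf with its top end square against the end stop, the hand is clear, and the job was handed in at about 15 s; no verdict came back.

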